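# Lock the full sharps bin

### The arm

A 6-joint arm with a two-finger parallel gripper is mounted at the origin on the work surface. World frame = base frame: x ahead of the robot, y to its left, z up, the work surface at z = 0. Lengths are in mm, angles in rad, forces in N, time in s.
With the tool pointing down it reaches from about 275 to 750 mm from the base axis. Payload 10.2 kg.
Tool frame: the origin (TCP) lies midway between the tips of the shut fingers; the grasp point (between the pads) lies 19 mm behind it (ctrl.pinch_z is the distance from the TCP to the grasp point, in mm); x points along the fingers, z is the direction in which the jaws open and shut, and the axes are right-handed (so a half turn about x gives the same grasp; the last joint's range is limited). The gripper opens to 85 mm and grips with 20 to 120 N. Pads are 22 mm wide; open, the fingers measure 114 mm over their backs; the gripper's body (76 mm by 85 mm) begins 54 mm behind the grasp point. The pads swing forward as they close: fully open they stand 13 mm farther back than shut.
Start: joints at [-1.357, 0.313, 1.498, -0, 1.331, -0.223], TCP at [222.086, -475.72, 231.294] pointing down, gripper open.
Joint ranges: [-2.94, 2.94], [-0.97, 2.17], [0.19, 2.56], [-1.23, 4.37], [0.02, 3.11], [-2.88, 2.88]. Speed limits (rad/s): [2.39, 2.39, 3.01, 3.14, 3.14, 3.14].

### API

Orientations are given as a unit quaternion [w, x, y, z].
In Python, from rig import ctrl, capture, workorder, nets gives the robot as it stands. The module is installed in compiled form; this text tells all that it offers.
- The arm moves only by the tool send_rows, never from a script. Its argument "rows" is text: rows parted by semicolons, each of 5 numbers parted by spaces: the opening, from 0 (shut) to 1 (fully open), then the shift along the tool's x, y, z in cm, then the turn about the tool's x in units of 5 degrees (1.0 is 5 degrees). In form: grip x y z yaw; .... A call has 1 to 12 rows; each row is the pose to reach, as a shift and turn from the pose commanded when the call began, along the tool's axes at that moment; what a row does not reach only later rows make up. A row lasts 1/10 s, in which the tool goes at most 50 mm and 8.59 degrees, less where a joint would pass 70% of its speed; a pose out of reach is approached as far as the arm can. A call with a gripper value outside its range is refused whole. The fingers move at their own pace and stop on an object; "grip_force" is the grip in N (left out, the last holds). Time passes only in rows, so rows that repeat a pose let the fingers close. It gives the time, the measured TCP pose, the force and the opening at its end, in the units of the state.
- ctrl.sense(): the state, without advancing time (a new reading comes with each control period).
- capture(name): name is "scene" or "top"; returns a dict with "pixels" (480x640x3 uint8, red, green, blue), "intrinsics" (3x3 intrinsics, pixels), "view" (4x4, takes a point from world to camera coordinates). Camera axes: x right, y down, z forward; pixel columns grow to the right and rows downward; lengths in mm; the calibration is good to about 2 mm. A picture is of the moment at which its call begins. There is no depth.
- workorder.finish_job(): hands the job in, once; it reports no verdict.
Trained networks look in a picture, given as the dict that the camera call returned (one of the last four; its "shot" number tells which), for a name from the list of things; names that differ only in an ending like _2 or _b are one class to them, and where a whole thing is asked for, a point or a joint stands for the part that bears it (a point fixed in the world has none). Each returns a list of dicts, best first, with "confidence" (0 to 1); they miss things now and then, are a little off and sometimes report something else, mostly with a low value. They report only what shows in the picture. A call takes as long as a camera call. They do not tell look-alikes from the thing itself.
- nets.boxes_of(picture, target): "location" ([x, y, z] in mm, in world coordinates, good to about 4 mm: the middle of the surface that is visible of it).
- nets.spot_point(picture, target): "location" ([x, y, z] in mm, in world coordinates, good to about 4 mm: a listed point, or the origin of a listed thing).
The state is a dict: "time_s": time; "joints": joint angles; "dq": joint speeds; "tau": joint torques, N m; "eef_pos": TCP position; "ee_rot": TCP orientation; "force": force on the tool from outside, world axes, zero at the start; "wrist_torque": the same for the moment, N m; "grip_width": opening from 0.0 (shut) to 1.0 (fully open).
Only numpy, scipy, OpenCV 4.12 (cv2) and the standard library are available. Lean on these libraries where they do the work, as an engineer would, in place of code of your own. Each camera call takes 0.05 s, during which the arm holds its last target.

### The job

The yellow sharps bin on the bench is full and goes for disposal: with a fingertip, push the lever on its lid round anticlockwise, past the first click (which closes it only for the time being), on to the second and last stop, so that the lid is finally locked. Push it gently, without gripping it, and leave the bin sitting in its holder and everything else on the bench where it is.

Things in the scene. Friction and masses are not known exactly. Their poses are not given: they have to be found in the camera images.
- lever (a joint): lever angle, rad, growing anticlockwise from above. Starts between 0 (lid open) and 0.55. 1.10: first click, a notch between humps at 0.95 and 1.25 (only temporarily closed). 1.64: last position, a solid end stop, locked. After a third hump at 1.58 it snaps to the stop and stays. Each hump takes 5 to 6 N at the fin; between them it moves with about 1 N and stays where left.
- fin: the lever's upright fin, a radial plate on the orange shutter: 36 mm long (38 to 74 mm from the pivot), 8 mm thick, standing 27 mm above the shutter. Origin: its middle, 56 mm from the pivot, 14 mm below its top, 13 mm above the shutter. x axis: outward from the pivot along the fin; y: the way to push it (the joint grows); z up. A pinch, or over 35 N on it, breaks it off.
- pivot (a point): the lever's upright pivot axis, mid-lid, 1.5 mm above the flat lid top, level with the underside of the 3 mm thick shutter plate. A boss (26 mm across) rises 10 mm above this point; two low end-stop blocks at the lid's edge rise 7.5 mm above it; the fin's top is 30.5 mm above it. Nothing else stands on the lid.
- bin: yellow square sharps bin, 150 x 150 mm, lid 158 x 158 mm, lid top 150 mm above its origin (centre of its underside); about 0.9 kg, loose in its holder, a white carrying bail folded down at one side. The lid has a 60 degree wedge-shaped opening on the bin's +x side and an orange rotary shutter that carries the lever.
- holder: steel holder fixed to the bench: base plate 190 x 190 x 8 mm with an upright flat-bar frame, 161 mm square outside and 107 mm high, in which the bin stands with 1.5 mm play all round. Origin: centre of its underside, on the bench; the bin's underside is 8 mm above it.
- dropper: amber glass dropper bottle, 38 mm across, 85 mm tall, standing close to the holder; origin at the centre of its underside; not part of the job
- timer: small white square bench timer, 50 x 50 x 18 mm, lying close to the holder; origin at the centre of its underside; not part of the job
- slide_box: closed flat slide box, 98 x 80 x 35 mm, lying close to the holder; origin at the centre of its underside; not part of the job
- dish: covered clear culture dish, 92 mm across, 16 mm high, close to the holder; origin at the centre of its underside; not part of the job
- marker: black marker pen, 105 mm long and 15 mm thick, lying close to the holder; origin at the centre of its underside; not part of the job
- wash_bottle: white squeeze wash bottle with a bent spout, 72 mm across, about 200 mm tall, on the right of the bench; origin at the centre of its underside; not part of the job
- tube_rack: white rack of capped tubes, 205 x 105 mm, 62 mm tall, on the left of the bench; origin at the centre of its underside; not part of the job
Not all that is in view belongs to the job. Of the things shaped like the bin, the yellow one is meant.

How it is judged (in metres and radians):
At the end, for the whole second after the job is handed in: The lever rests at its last stop (joint above 1.60 of 1.64 rad; the first click is at 1.10) and the bin sits upright (within 0.05 rad), down in its holder (within 4 mm) and at rest (value of joint lever above 1.6 rad and velocity of joint lever between -0.05 and 0.05 rad/s and z of bin in the frame of holder below 0.012 m and angle between bin's own z axis and vertical below 0.05 rad and linear speed of bin below 0.02 m/s); the robot touches nothing.
It fails at once if the bin is lifted out of its holder (z of bin in the frame of holder above 0.02 m).
It fails at once if the bin is tipped (angle between bin's own z axis and vertical above 0.12 rad).
It fails at once if something else on the bench is knocked away or lifted (moved over 20 mm) (distance of any of dropper, timer, slide_box, dish, marker, wash_bottle, tube_rack from where it was at the start of the episode above 0.02 m).
It fails at once if the lever is gripped or forced (over 35 N on the fin) (contact force between the fingers and fin above 35 N).
It also fails if it takes over 40 s, if anything falls off the work surface, if the arm or the gripper's body presses on something with over 40 N, if the wrist force passes 120 N, or if a joint passes its speed limit or range.

## Working session

There is one attempt and no reset: what is moved stays moved. The work goes in short steps, Python scripts to look and compute and a tool call to move; the robot and the scene stay as the last step left them, time stands still between calls to the robot, and variables do not carry over. Pictures are saved under pics/ and viewed, and the job is handed in when it is done.

Besides the shell and the picture viewer there is one more tool, called after "Request:" by a JSON object that holds its "method" and its "body", one argument or row to a line. send_rows: Moves the arm, as the interface text tells. Its arguments: {"type":"object","properties":{"rows":{"type":"string"},"grip_force":{"type":"number"}},"required":["rows"]}

```bash
mkdir -p pics
python3 - <<'E'
from rig import ctrl,capture,nets
import cv2
print(ctrl.sense())
for n in("scene","top"):
    p=capture(n); cv2.imwrite(f"pics/{n}0.png",p["pixels"][:,:,::-1])
    print(n,p["intrinsics"].tolist(),p["view"].tolist())
    for t in("pivot","fin","bin","holder","dropper","timer","slide_box","dish","marker","wash_bottle","tube_rack"):
        print(t,[([round(x) for x in d["location"]],round(d["confidence"],2)) for d in nets.spot_point(p,t)])
E
```

```text
{'time_s': 0.0, 'joints': array([-1.35738404e+00,  3.13456940e-01,  1.49847859e+00, -7.17288438e-06,
        1.33099495e+00, -2.23418892e-01]), 'dq': array([-0.00303875, -0.00036881,  0.00106494,  0.00152071,  0.00054961,
        0.00106894]), 'tau': array([ 6.47597026e-04, -4.12262678e+01, -2.59748000e+01, -1.26652508e-04,
        4.09987741e-03, -7.80140965e-06]), 'eef_pos': array([ 222.03126625, -475.43873441,  230.71590169]), 'ee_rot': array([ 0.59612822,  0.38011323,  0.59679728, -0.37944444]), 'force': array([-0.64854459, -0.185933  ,  0.68895292]), 'wrist_torque': array([-0.00054312, -0.02467749,  0.02713829]), 'grip_width': 1.0030108619212708}
scene [[446.2297741278733, 0.0, 323.1849643702668], [0.0, 446.2297741278733, 238.5950281399497], [0.0, 0.0, 1.0]] [[-0.9879886990722372, 0.1542148194804146, 0.009804078649818923, 588.6872335735226], [0.13929080024951118, 0.9162552378361734, -0.37559873815500033, -28.757498164010546], [-0.06690593001669926, -0.36972169072209016, -0.9267305260636447, 1169.8638426285843], [0.0, 0.0, 0.0, 1.0]]
pivot [([369, 256, 152], 0.88), ([559, -38, 16
[... 475 characters left out ...]
024260078878563785, -0.9996809794504754, 0.007027652363635171, -12.35151852247139], [-0.9969439144225839, -0.02471462882558087, -0.07410815486698591, 586.3873090928086], [0.07425819866237843, -0.005208305573985679, -0.9972254476719228, 1183.818136757976], [0.0, 0.0, 0.0, 1.0]]
pivot [([554, -36, 158], 0.89), ([372, 256, 150], 0.61)]
fin [([412, 221, 165], 0.58), ([603, -65, 177], 0.48)]
bin [([369, 256, -2], 0.66), ([556, -34, 6], 0.61)]
holder []
dropper [([440, 55, 2], 0.48)]
timer [([755, -35, 2], 0.65), ([439, 57, 0], 0.15)]
slide_box [([668, 84, 4], 0.72)]
dish [([675, -135, 4], 0.87)]
marker [([433, -124, 3], 0.66)]
wash_bottle [([505, -460, 2], 0.75)]
tube_rack [([503, 487, 5], 0.95)]
```

View pics/top0.png

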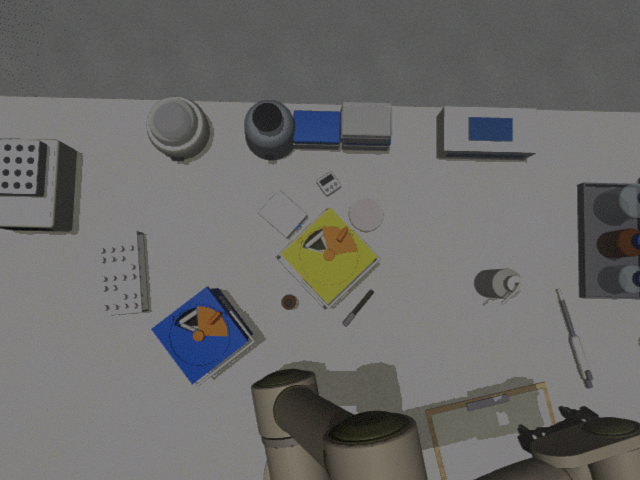

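View pics/scene0.png

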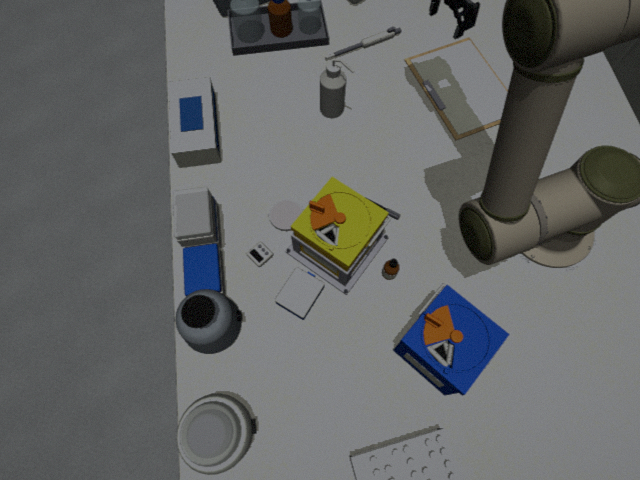

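```bash
cat > h.py <<'E'
import numpy as np
def proj(p,X):
    X=np.atleast_2d(X).astype(float); V=np.array(p["view"]);K=np.array(p["intrinsics"])
    c=X@V[:3,:3].T+V[:3,3]; q=c@K.T; return q[:,:2]/q[:,2:]
def ray(p,uv,z):
    V=np.array(p["view"]);K=np.array(p["intrinsics"]);R=V[:3,:3];C=-R.T@V[:3,3]
    d=R.T@np.linalg.solve(K,[uv[0],uv[1],1.]); return C+d*(z-C[2])/d[2]
E
python3 - <<'E'
from rig import ctrl,capture,nets
import cv2,numpy as np
from h import *
for n,c in(("top",(330,254)),("scene",(338,218))):
    p=capture(n);im=p["pixels"][:,:,::-1]
    x,y=c; cr=im[y-50:y+50,x-60:x+60]
    cv2.imwrite(f"pics/{n}_z.png",cv2.resize(cr,None,fx=6,fy=6,interpolation=cv2.INTER_CUBIC))
    print(n,proj(p,[[556,-37,159.5],[606,-68,190]]), ray(p,c,170))
E
```

```text
top [[328.81350155 255.63418639]
 [343.74295656 232.91698157]] [559.20104129 -39.16862783 170.        ]
scene [[338.92579194 218.43094581]
 [314.67535217 203.01253879]] [559.09843001 -33.65638892 170.        ]
```

View pics/top_z.png

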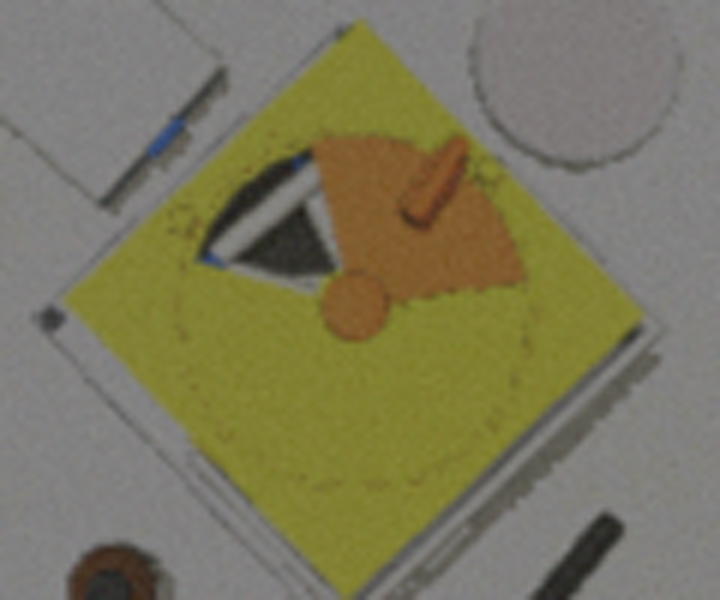

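View pics/scene_z.png

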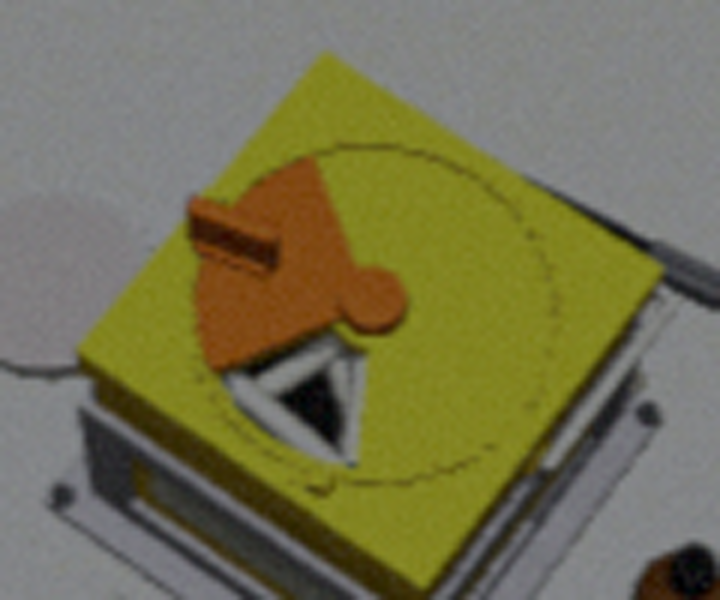

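Run:
```python
from rig import ctrl,capture,nets
import cv2,numpy as np
from h import *
T=capture("top");S=capture("scene")
a=ray(T,(329.2,254.6),169.5);b=ray(S,(339.7,217.8),169.5);print(a,b)
# lid corners z=158
for z in[(360,20),(645,318),(350,600),(62,300)]:
    print(ray(T,(270+z[0]/6-.4,204+z[1]/6-.4),158))
for z in[(325,52),(665,270),(425,590),(78,360)]:
    print('s',ray(S,(278+z[0]/6-.4,168+z[1]/6-.4),158))
P=(a+b)[:2]/2
for deg in(-42,-38,-34,-30):
  f=np.radians(deg);u=np.array([np.cos(f),np.sin(f)]);v=np.array([-u[1],u[0]])
  for p,o,n in((T,(270,204),"top"),(S,(278,168),"scene")):
    im=cv2.imread(f"pics/{n}_z.png")
    for z,c in((190,(0,0,255)),(162.5,(255,0,0))):
      pts=[np.r_[P+u*r+v*s,z] for r,s in((38,-4),(74,-4),(74,4),(38,4))]
      q=(proj(p,pts)-o+.4)*6
      cv2.polylines(im,[q.astype(int)],True,c,1)
    cv2.imwrite(f"pics/{n}_o{-deg}.png",im[60:360,120:560] if n=="top" else im[130:400,130:460])
for n in("top","scene"):
  A=[cv2.imread(f"pics/{n}_o{d}.png") for d in(42,38,34,30)]
  cv2.imwrite(f"pics/{n}_ov.png",cv2.resize(np.vstack([np.hstack(A[:2]),np.hstack(A[2:])]),(800,540)))
```

```text
[557.82023963 -37.40210174 169.5       ] [555.23537624 -33.79640987 169.5       ]
[668.997717  -36.4537266 158.       ]
[ 556.59666428 -148.09457863  158.        ]
[446.57325503 -37.41494002 158.        ]
[557.99231208  75.27280267 158.        ]
s [ 554.25169992 -146.73873182  158.        ]
s [442.91100138 -35.19029807 158.        ]
s [554.38747988  75.94981223 158.        ]
s [665.68356042 -31.68344176 158.        ]
```

View pics/top_ov.png

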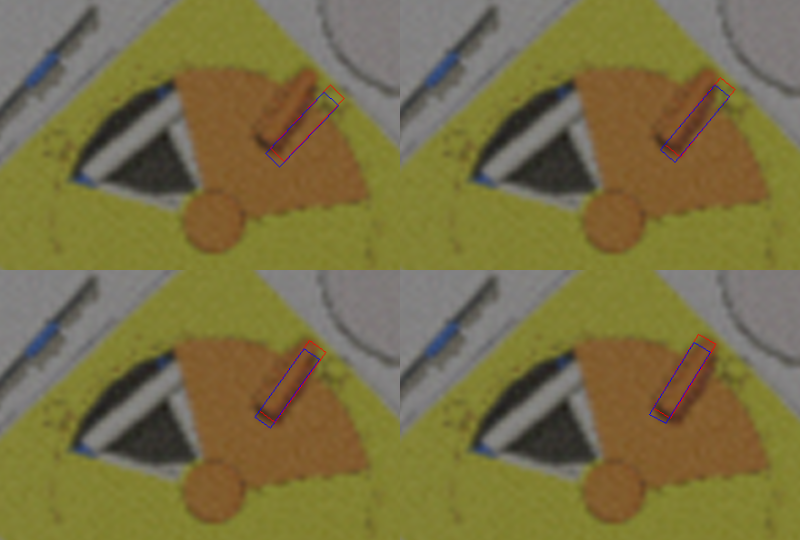

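View pics/scene_ov.png

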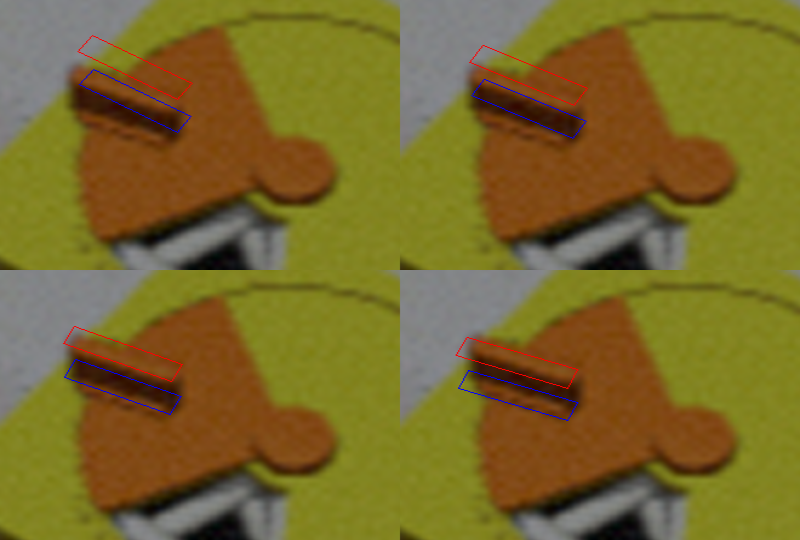

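Run:
```python
from rig import ctrl
from scipy.spatial.transform import Rotation as R
import numpy as np
s=ctrl.sense();w,x,y,z=s["ee_rot"];M=R.from_quat([x,y,z,w]).as_matrix();print(M.round(3),s["eef_pos"])
for c in(1,2):print(np.degrees(np.arctan2(M[1,c],M[0,c])))
d=np.array([587,-92,240])-s["eef_pos"];print((M.T@d).round(1))
```

```text
[[ 0.     0.906  0.423]
 [-0.     0.423 -0.906]
 [-1.     0.     0.   ]] [ 222.09394753 -475.74291967  231.30153067]
25.02581058813303
-64.97418943793467
[  -8.7  493.  -193.4]
```

Request:
{"method": "send_rows", "body": {
  "rows": "0 -2 0 0 0;0 -2 24 -9.6 -3;0 -2 24 -9.6 -3;0 -2 24 -9.6 -3;0 -2 24 -9.6 -3;0 -2 49.3 -19.3 -6.3;0 -2 49.3 -19.3 -6.3;0 -2 49.3 -19.3 -6.3;0 -2 49.3 -19.3 -6.3;0 -2 49.3 -19.3 -6.3;0 -2 49.3 -19.3 -6.3;0 -2 49.3 -19.3 -6.3",
  "grip_force": 30
}}

```text
time_s: 2.6
eef_pos: [588.8, -89.3, 251.0]
ee_rot: [0.677, 0.203, 0.677, -0.203]
force: [-0.6, -1.0, -0.3]
grip_width: -0.001
```

Request:
{"method": "send_rows", "body": {
  "rows": "0 0 0 0 0;0 0 0 0 0;0 0 0 0 0"
}}

```text
time_s: 2.9
eef_pos: [586.6, -93.1, 251.3]
ee_rot: [0.677, 0.204, 0.677, -0.204]
force: [1.1, -0.9, 0.4]
grip_width: 0.003
```

```bash
cat >> h.py <<'E'
from scipy.spatial.transform import Rotation as Rt
def st():
    from rig import ctrl
    s=ctrl.sense();w,x,y,z=s["ee_rot"];M=Rt.from_quat([x,y,z,w]).as_matrix()
    print(round(s["time_s"],2),s["eef_pos"].round(1),"zyaw",np.degrees(np.arctan2(M[1,2],M[0,2])).round(1),"F",s["force"].round(1),"g",round(s["grip_width"],3),"q",s["joints"].round(2)); return s,M
E
python3 - <<'E'
from h import *
from rig import capture
import cv2
s,M=st()
print((M.T@(np.array([587,-92,174])-s["eef_pos"])).round(1))
p=capture("scene");cv2.imwrite("pics/s1.png",cv2.resize(p["pixels"][118:338,218:458,::-1],None,fx=2.5,fy=2.5))
E
```

```text
2.9 [586.6 -93.1 251.3] zyaw -33.5 F [ 1.1 -0.9  0.4] g 0.003 q [-0.35  0.46  1.24 -0.    1.44  0.23]
[77.3  1.1 -0.3]
```

View pics/s1.png

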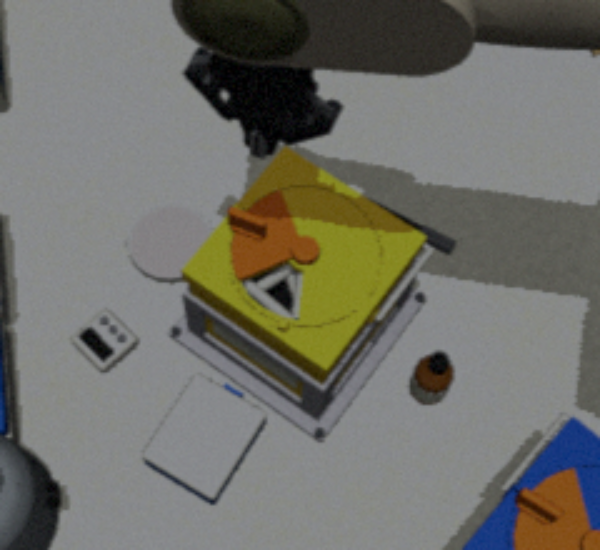

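Request:
{"method": "send_rows", "body": {
  "rows": "0 2.5 0 0 0;0 5 0 0 0;0 6.5 0 0 0;0 7.2 0 0 0;0 7.7 0 0 0;0 7.7 0 0 0;0 7.7 0 0 0"
}}

```text
time_s: 3.65
eef_pos: [587.4, -92.5, 175.1]
ee_rot: [0.678, 0.204, 0.677, -0.204]
force: [1.2, -1.4, 0.3]
grip_width: -0.006
```

Run:
```python
from h import *
from rig import capture
import cv2
s,M=st()
for n,(x,y) in(("scene",(318,208)),("top",(335,240))):
  p=capture(n);cv2.imwrite(f"pics/{n}2.png",cv2.resize(p["pixels"][y-55:y+55,x-70:x+70,::-1],None,fx=5,fy=5,interpolation=2))
```

```text
3.65 [587.4 -92.5 175.1] zyaw -33.5 F [ 1.2 -1.4  0.3] g -0.006 q [-0.35  0.51  1.36  0.    1.27  0.23]
```

View pics/scene2.png

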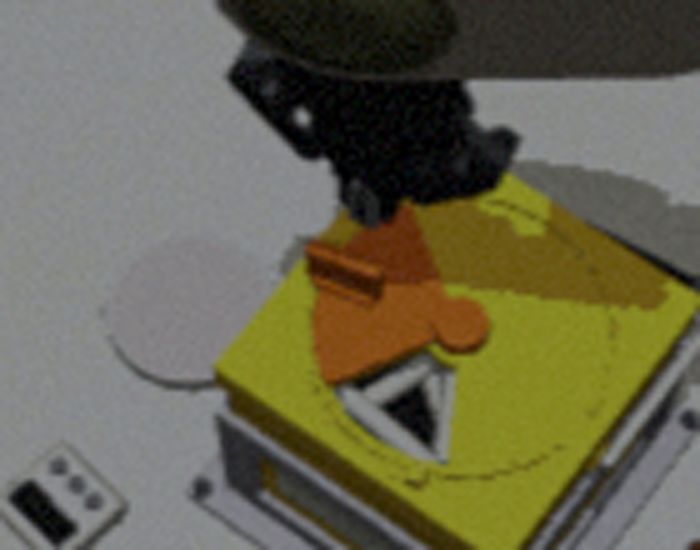

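View pics/top2.png

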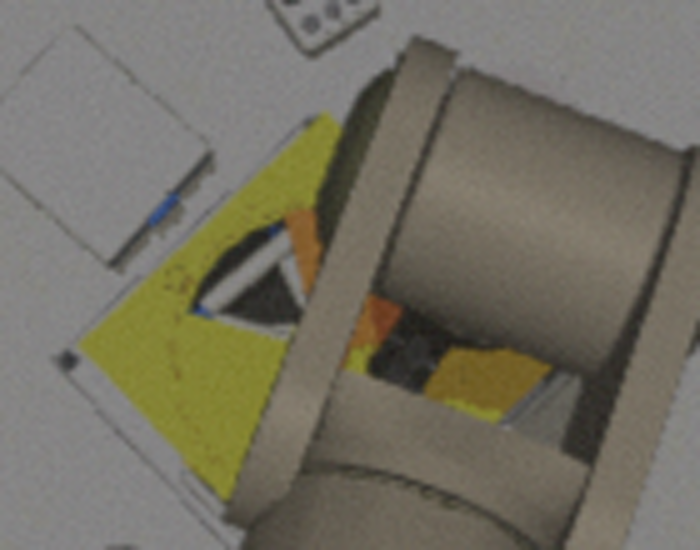

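```bash
cat > plan.py <<'E'
import numpy as np,sys
P=np.array([556.5,-35.6])
def tcp(psi,r=57,b=15):
    a=np.radians(psi);u=np.array([np.cos(a),np.sin(a)]);t=np.array([-u[1],u[0]]);return P+r*u-b*t
def rows(c,yaw,psis):
    a=np.radians(yaw);Z=np.array([np.cos(a),np.sin(a)]);Y=np.array([-Z[1],Z[0]])
    print(";".join("0 0 %.2f %.2f %.2f"%(*(np.array([(tcp(p)-c)@Y,(tcp(p)-c)@Z])/10),-(p-yaw)/5) for p in psis))
E
python3 - <<'E'
from plan import *
rows(np.array([587.,-92.5]),-33.5,[-33.5]*1)
rows(np.array([587.,-92.5]),-33.5,[-33.5-8,-33.5-4]+list(-33.5+np.arange(0,20,2.)))
E
```

```text
0 0 1.56 0.02 -0.00
0 0 0.78 -0.25 1.60;0 0 1.17 -0.10 0.80;0 0 1.56 0.02 -0.00;0 0 1.76 0.07 -0.40;0 0 1.96 0.11 -0.80;0 0 2.17 0.14 -1.20;0 0 2.37 0.17 -1.60;0 0 2.57 0.19 -2.00;0 0 2.78 0.20 -2.40;0 0 2.98 0.21 -2.80;0 0 3.19 0.21 -3.20;0 0 3.40 0.20 -3.60
```

Request:
{"method": "send_rows", "body": {
  "rows": "0 0 0.5 0 0;0 0 1 0 0;0 0 1.3 0 0;0 0 1.55 0 0;0 0 1.75 0.05 -0.4;0 0 1.95 0.1 -0.8;0 0 2.15 0.15 -1.2;0 0 2.35 0.15 -1.6;0 0 2.55 0.2 -2;0 0 2.75 0.2 -2.4;0 0 2.75 0.2 -2.4"
}}

```text
time_s: 4.85
eef_pos: [604.1, -70.3, 174.2]
ee_rot: [0.695, 0.132, 0.695, -0.132]
force: [-0.0, 0.3, -0.2]
grip_width: -0.002
```

Run:
```python
from h import *
from rig import capture
import cv2
s,M=st()
n,(x,y)=("scene",(318,208))
p=capture(n);cv2.imwrite(f"pics/{n}3.png",cv2.resize(p["pixels"][y-55:y+55,x-70:x+70,::-1],None,fx=5,fy=5,interpolation=2))
```

```text
4.85 [604.1 -70.3 174.2] zyaw -21.4 F [-0.   0.3 -0.2] g -0.002 q [-0.31  0.54  1.31 -0.    1.29  0.07]
```

View pics/scene3.png

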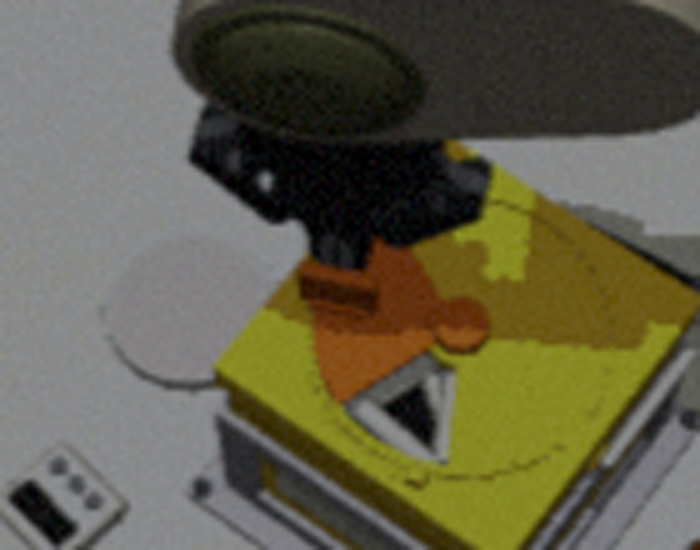

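Run:
```python
from plan import *
for a in(-21.5,2.5):
  rows(tcp(a),a,a+np.arange(2,25,2.))
```

```text
0 0 0.20 0.05 -0.40;0 0 0.40 0.09 -0.80;0 0 0.60 0.13 -1.20;0 0 0.81 0.15 -1.60;0 0 1.01 0.17 -2.00;0 0 1.22 0.19 -2.40;0 0 1.42 0.19 -2.80;0 0 1.63 0.19 -3.20;0 0 1.83 0.18 -3.60;0 0 2.04 0.17 -4.00;0 0 2.24 0.15 -4.40;0 0 2.45 0.12 -4.80
0 0 0.20 0.05 -0.40;0 0 0.40 0.09 -0.80;0 0 0.60 0.13 -1.20;0 0 0.81 0.15 -1.60;0 0 1.01 0.17 -2.00;0 0 1.22 0.19 -2.40;0 0 1.42 0.19 -2.80;0 0 1.63 0.19 -3.20;0 0 1.83 0.18 -3.60;0 0 2.04 0.17 -4.00;0 0 2.24 0.15 -4.40;0 0 2.45 0.12 -4.80
```

Request:
{"method": "send_rows", "body": {
  "rows": "0 0 0.2 0.05 -0.4;0 0 0.4 0.1 -0.8;0 0 0.6 0.13 -1.2;0 0 0.8 0.15 -1.6;0 0 1 0.17 -2;0 0 1.2 0.19 -2.4;0 0 1.4 0.19 -2.8;0 0 1.63 0.19 -3.2;0 0 1.83 0.18 -3.6;0 0 2.04 0.17 -4;0 0 2.24 0.15 -4.4;0 0 2.45 0.12 -4.8"
}}

```text
time_s: 6.1
eef_pos: [614.2, -48.2, 174.3]
ee_rot: [0.707, -0.016, 0.707, 0.016]
force: [0.8, -2.2, -0.6]
grip_width: -0.004
```

Request:
{"method": "send_rows", "body": {
  "rows": "0 0 0.2 0.05 -0.4;0 0 0.4 0.1 -0.8;0 0 0.6 0.13 -1.2;0 0 0.8 0.15 -1.6;0 0 1 0.17 -2;0 0 1.2 0.19 -2.4"
}}

```text
time_s: 6.7
eef_pos: [615.6, -36.2, 174.4]
ee_rot: [0.702, -0.09, 0.701, 0.089]
force: [1.4, -2.2, -0.6]
grip_width: 0.0
```

Run:
```python
from h import *
from rig import capture
import cv2
s,M=st()
n,(x,y)=("scene",(318,208))
p=capture(n);cv2.imwrite(f"pics/{n}4.png",cv2.resize(p["pixels"][y-55:y+55,x-70:x+70,::-1],None,fx=5,fy=5,interpolation=2))
```

```text
6.7 [615.6 -36.2 174.4] zyaw 14.5 F [ 1.4 -2.2 -0.6] g 0.0 q [-0.25  0.56  1.28 -0.    1.3  -0.5 ]
```

View pics/scene4.png

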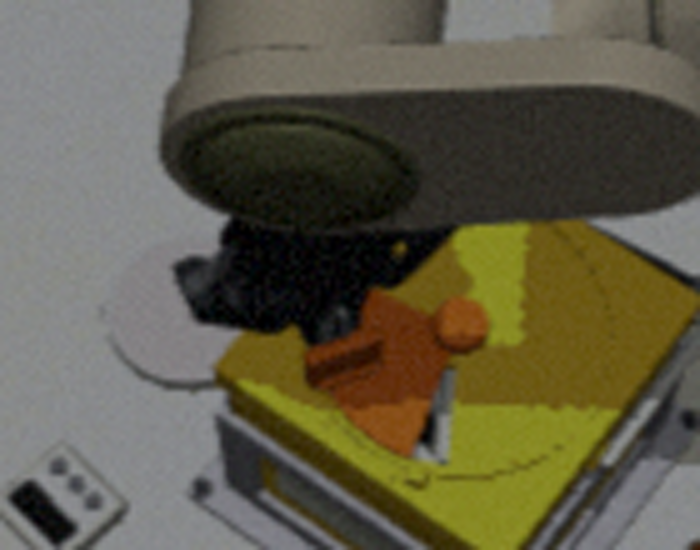

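Request:
{"method": "send_rows", "body": {
  "rows": "0 0 0.2 0.05 -0.4;0 0 0.4 0.1 -0.8;0 0 0.6 0.13 -1.2;0 0 0.8 0.15 -1.6;0 0 1 0.17 -2;0 0 1.2 0.19 -2.4"
}}

```text
time_s: 7.35
eef_pos: [614.5, -24.1, 174.4]
ee_rot: [0.688, -0.162, 0.688, 0.162]
force: [-0.1, 0.1, 0.3]
grip_width: 0.002
```

Request:
{"method": "send_rows", "body": {
  "rows": "0 0 0.2 0.05 -0.4;0 0 0.4 0.1 -0.8;0 0 0.6 0.13 -1.2;0 0 0.8 0.15 -1.6;0 0 1 0.17 -2"
}}

```text
time_s: 7.85
eef_pos: [612.2, -15.5, 174.7]
ee_rot: [0.672, -0.223, 0.671, 0.22]
force: [5.3, -8.6, -0.4]
grip_width: -0.003
```

Run:
```python
from h import *
from rig import capture
import cv2
s,M=st()
n,(x,y)=("scene",(318,208))
p=capture(n);cv2.imwrite(f"pics/{n}5.png",cv2.resize(p["pixels"][y-55:y+55,x-70:x+70,::-1],None,fx=5,fy=5,interpolation=2))
```

```text
7.85 [612.2 -15.5 174.7] zyaw 36.5 F [ 5.3 -8.6 -0.4] g -0.003 q [-0.22  0.55  1.3  -0.    1.29 -0.85]
```

View pics/scene5.png

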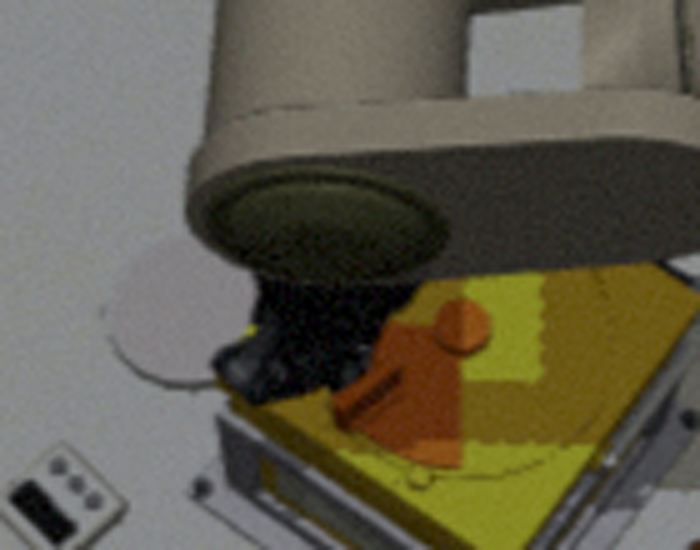

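Request:
{"method": "send_rows", "body": {
  "rows": "0 0 0 0 0;0 0 0 0 0"
}}

```text
time_s: 8.1
eef_pos: [611.9, -14.9, 174.6]
ee_rot: [0.672, -0.222, 0.671, 0.22]
force: [3.0, -2.8, -0.0]
grip_width: 0.003
```

Request:
{"method": "send_rows", "body": {
  "rows": "0 0 0.1 0.02 -0.2;0 0 0.1 0.02 -0.2"
}}

```text
time_s: 8.3
eef_pos: [611.4, -13.7, 174.5]
ee_rot: [0.67, -0.228, 0.669, 0.227]
force: [4.1, -1.3, -1.0]
grip_width: 0.001
```

Request:
{"method": "send_rows", "body": {
  "rows": "0 0 0.1 0.02 -0.2;0 0 0.2 0.04 -0.4;0 0 0.2 0.04 -0.4"
}}

```text
time_s: 8.6
eef_pos: [610.2, -11.3, 174.4]
ee_rot: [0.666, -0.239, 0.665, 0.239]
force: [2.3, -1.3, -0.2]
grip_width: -0.001
```

Request:
{"method": "send_rows", "body": {
  "rows": "0 0 0.1 0.02 -0.2;0 0 0.2 0.04 -0.4;0 0 0.2 0.04 -0.4"
}}

```text
time_s: 8.9
eef_pos: [608.5, -9.3, 174.1]
ee_rot: [0.661, -0.251, 0.662, 0.251]
force: [-0.2, 0.1, -0.5]
grip_width: -0.003
```

Run:
```python
from h import *
from rig import capture
import cv2
s,M=st()
n,(x,y)=("scene",(328,218))
p=capture(n);cv2.imwrite(f"pics/{n}6.png",cv2.resize(p["pixels"][y-40:y+40,x-50:x+50,::-1],None,fx=7,fy=7,interpolation=2))
```

```text
8.9 [608.5  -9.3 174.1] zyaw 41.6 F [-0.2  0.1 -0.5] g -0.003 q [-0.21  0.54  1.31  0.    1.29 -0.93]
```

View pics/scene6.png

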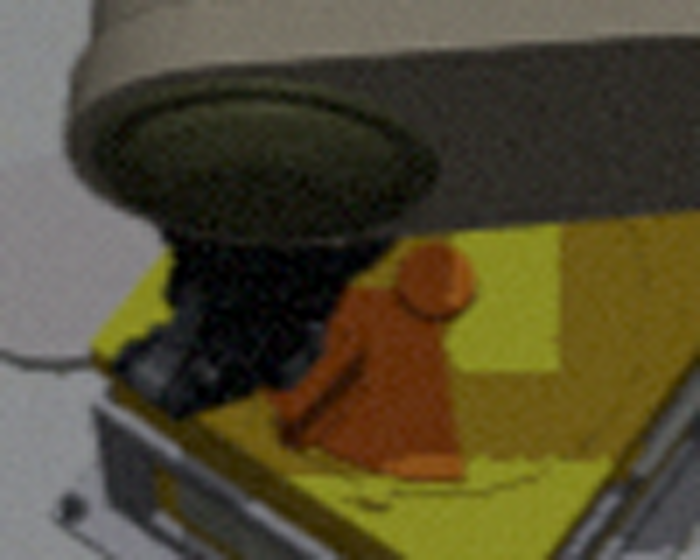

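Request:
{"method": "send_rows", "body": {
  "rows": "0 0 0.1 0.02 -0.2;0 0 0.2 0.04 -0.4;0 0 0.2 0.04 -0.4"
}}

```text
time_s: 9.25
eef_pos: [607.8, -7.7, 174.2]
ee_rot: [0.656, -0.262, 0.657, 0.263]
force: [-0.3, 0.1, -1.0]
grip_width: -0.002
```

Request:
{"method": "send_rows", "body": {
  "rows": "0 0 0.1 0.02 -0.2;0 0 0.2 0.04 -0.4;0 0 0.2 0.04 -0.4"
}}

```text
time_s: 9.55
eef_pos: [606.9, -6.1, 174.3]
ee_rot: [0.652, -0.274, 0.652, 0.274]
force: [1.1, -0.3, -0.8]
grip_width: -0.0
```

Request:
{"method": "send_rows", "body": {
  "rows": "0 0 0.1 0.02 -0.2;0 0 0.2 0.04 -0.4;0 0 0.2 0.04 -0.4"
}}

```text
time_s: 9.85
eef_pos: [605.7, -4.4, 174.3]
ee_rot: [0.647, -0.285, 0.647, 0.285]
force: [0.8, 0.2, -0.0]
grip_width: 0.003
```

Request:
{"method": "send_rows", "body": {
  "rows": "0 0 0.1 0.02 -0.2;0 0 0.2 0.04 -0.4;0 0 0.3 0.06 -0.6;0 0 0.3 0.06 -0.6"
}}

```text
time_s: 10.25
eef_pos: [603.8, -1.9, 174.3]
ee_rot: [0.639, -0.302, 0.639, 0.302]
force: [-0.4, -0.1, -0.5]
grip_width: -0.002
```

Request:
{"method": "send_rows", "body": {
  "rows": "0 0 0.1 0.02 -0.2;0 0 0.2 0.04 -0.4;0 0 0.2 0.04 -0.4"
}}

```text
time_s: 10.55
eef_pos: [603.0, -0.7, 174.4]
ee_rot: [0.634, -0.313, 0.634, 0.313]
force: [4.0, -3.1, -1.0]
grip_width: -0.002
```

Request:
{"method": "send_rows", "body": {
  "rows": "0 0 0.1 0.02 -0.2;0 0 0.2 0.04 -0.4;0 0 0.2 0.04 -0.4"
}}

```text
time_s: 10.85
eef_pos: [601.9, 0.4, 174.7]
ee_rot: [0.629, -0.325, 0.628, 0.323]
force: [5.0, -5.3, -0.3]
grip_width: 0.0
```

Run:
```python
from h import *
from plan import tcp
from rig import capture
import cv2
s,M=st();print(tcp(54.5))
n,(x,y)=("scene",(328,218))
p=capture(n);cv2.imwrite(f"pics/{n}7.png",cv2.resize(p["pixels"][y-40:y+40,x-50:x+50,::-1],None,fx=7,fy=7,interpolation=2))
```

```text
10.85 [6.019e+02 4.000e-01 1.747e+02] zyaw 54.5 F [ 5.  -5.3 -0.3] g 0.0 q [-0.19  0.53  1.33 -0.    1.28 -1.15]
[601.81180125   2.09404021]
```

View pics/scene7.png

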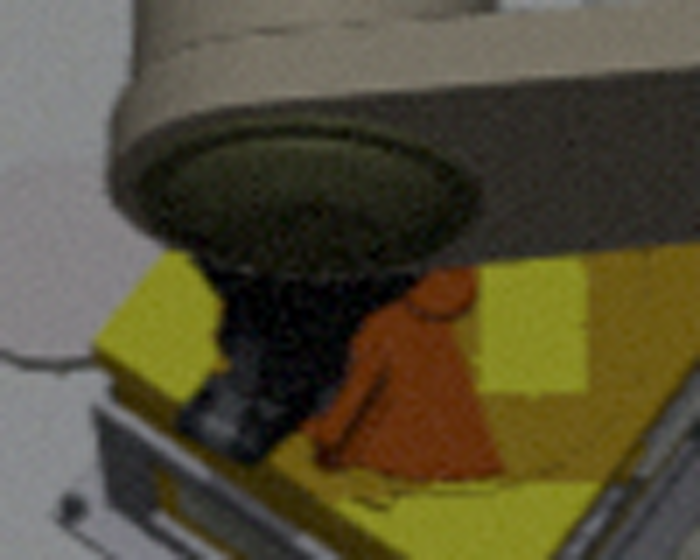

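Request:
{"method": "send_rows", "body": {
  "rows": "0 0 0.1 0.02 -0.2;0 0 0.1 0.02 -0.2;0 0 0.1 0.02 -0.2"
}}

```text
time_s: 11.2
eef_pos: [601.1, 1.2, 174.7]
ee_rot: [0.626, -0.33, 0.625, 0.329]
force: [5.3, -3.4, 1.0]
grip_width: 0.0
```

Request:
{"method": "send_rows", "body": {
  "rows": "0 0 0.1 0.02 -0.2;0 0 0.1 0.02 -0.2;0 0 0.1 0.02 -0.2"
}}

```text
time_s: 11.5
eef_pos: [600.2, 2.4, 174.4]
ee_rot: [0.623, -0.335, 0.623, 0.335]
force: [4.5, -2.3, -0.6]
grip_width: -0.002
```

Request:
{"method": "send_rows", "body": {
  "rows": "0 0 0.1 0.02 -0.2;0 0 0.1 0.02 -0.2;0 0 0.1 0.02 -0.2"
}}

```text
time_s: 11.8
eef_pos: [598.6, 3.6, 174.0]
ee_rot: [0.619, -0.34, 0.62, 0.341]
force: [0.2, -0.2, 0.2]
grip_width: -0.0
```

Request:
{"method": "send_rows", "body": {
  "rows": "0 0 0.1 0.02 -0.2;0 0 0.2 0.04 -0.4;0 0 0.2 0.04 -0.4"
}}

```text
time_s: 12.1
eef_pos: [597.5, 4.9, 174.2]
ee_rot: [0.614, -0.351, 0.614, 0.351]
force: [-0.1, 0.6, 0.8]
grip_width: 0.002
```

Request:
{"method": "send_rows", "body": {
  "rows": "0 0 0.1 0.02 -0.2;0 0 0.1 0.02 -0.2;0 0 0.1 0.02 -0.2"
}}

```text
time_s: 12.4
eef_pos: [597.1, 5.2, 174.4]
ee_rot: [0.611, -0.356, 0.611, 0.356]
force: [2.9, -1.9, -1.9]
grip_width: -0.002
```

Request:
{"method": "send_rows", "body": {
  "rows": "0 0 0.1 0.02 -0.2;0 0 0.1 0.02 -0.2;0 0 0.1 0.02 -0.2"
}}

```text
time_s: 12.7
eef_pos: [596.7, 5.6, 174.6]
ee_rot: [0.608, -0.362, 0.607, 0.361]
force: [4.3, -3.3, -1.5]
grip_width: 0.001
```

Request:
{"method": "send_rows", "body": {
  "rows": "0 0 0.1 0.02 0;0 0 0.1 0.02 0;0 0 0.1 0.02 0"
}}

```text
time_s: 13.0
eef_pos: [596.2, 5.8, 174.8]
ee_rot: [0.608, -0.363, 0.607, 0.361]
force: [4.4, -4.9, -1.3]
grip_width: -0.003
```

Request:
{"method": "send_rows", "body": {
  "rows": "0 0 0.1 0.02 0;0 0 0.1 0.02 0;0 0 0.1 0.02 0"
}}

```text
time_s: 13.3
eef_pos: [595.8, 6.1, 175.0]
ee_rot: [0.608, -0.363, 0.607, 0.36]
force: [6.6, -5.5, 0.1]
grip_width: -0.001
```

Run:
```python
from h import *
from plan import tcp
from rig import capture
import cv2
s,M=st();print(tcp(60.5))
n,(x,y)=("scene",(328,218))
p=capture(n);cv2.imwrite(f"pics/{n}8.png",cv2.resize(p["pixels"][y-40:y+40,x-50:x+50,::-1],None,fx=7,fy=7,interpolation=2))
```

```text
13.3 [595.8   6.1 175. ] zyaw 61.5 F [ 6.6 -5.5  0.1] g -0.001 q [-0.19  0.51  1.36 -0.    1.27 -1.26]
[597.62347836   6.62392127]
```

View pics/scene8.png

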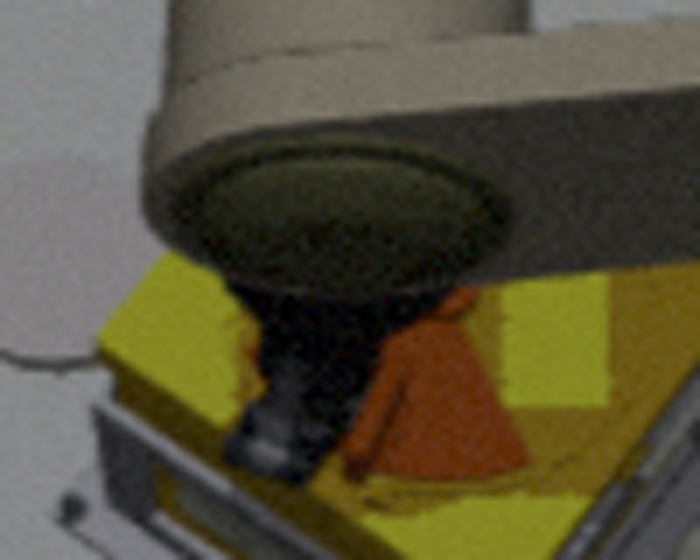

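Request:
{"method": "send_rows", "body": {
  "rows": "0 0 -0.5 0 0;0 0 -1 0 0;0 0 -1.7 0 0;0 0 -1.7 0 0;0 -3 -1.7 0 0;0 -7 -1.7 0 0;0 -9 -1.7 0 0;0 -9 -1.7 0 0"
}}

```text
time_s: 14.15
eef_pos: [610.4, -0.7, 267.4]
ee_rot: [0.609, -0.363, 0.606, 0.361]
force: [0.5, 0.4, -0.2]
grip_width: -0.004
```

Run:
```python
from h import *
s,M=st()
print(M.T@(np.array([420,-250,264])-s["eef_pos"]))
```

```text
14.15 [610.4  -0.7 267.4] zyaw 61.5 F [ 0.5  0.4 -0.2] g -0.004 q [-0.19  0.48  1.16  0.    1.49 -1.27]
[   2.63900366   48.59353553 -309.86712425]
```

Request:
{"method": "send_rows", "body": {
  "rows": "0 0 4.5 -31 0;0 0 4.5 -31 0;0 0 4.5 -31 0;0 0 4.5 -31 0;0 0 4.5 -31 0;0 0 4.5 -31 0;0 0 4.5 -31 0;0 0 4.5 -31 0;0 0 4.5 -31 0"
}}

```text
time_s: 15.05
eef_pos: [422.5, -251.0, 263.7]
ee_rot: [0.608, -0.361, 0.608, 0.362]
force: [-0.3, 0.3, -0.5]
grip_width: -0.001
```

Run:
```python
from h import *
from rig import capture,nets
import cv2
s,M=st()
P=np.array([556.5,-35.6])
T=capture("top");S=capture("scene")
for p,n,(x,y) in((S,"scene",(338,218)),(T,"top",(330,254))):
  im=cv2.resize(p["pixels"][y-50:y+50,x-60:x+60,::-1],None,fx=6,fy=6,interpolation=2)
  A=[]
  for deg in(None,56,60.5):
    i=im.copy()
    if deg:
      f=np.radians(deg);u=np.array([np.cos(f),np.sin(f)]);v=np.array([-u[1],u[0]])
      for z,c in((190,(0,0,255)),(162.5,(255,0,0))):
        q=(proj(p,[np.r_[P+u*r+v*t,z] for r,t in((38,-4),(74,-4),(74,4),(38,4))])-(x-60,y-50)+.4)*6
        cv2.polylines(i,[q.astype(int)],True,c,1)
    A.append(i)
  cv2.imwrite(f"pics/{n}9.png",cv2.resize(np.vstack([np.hstack(A[:2]),np.hstack([A[2],A[2]*0])]),(800,600)))
  for t in("pivot","fin","bin","dropper","timer","slide_box","dish","marker","wash_bottle","tube_rack"):
    print(t,[([round(x) for x in d["location"]],round(d["confidence"],2)) for d in nets.spot_point(p,t)])
```

```text
15.05 [ 422.5 -251.   263.7] zyaw 61.5 F [-0.3  0.3 -0.5] g -0.001 q [-0.78  0.22  1.54  0.    1.39 -1.85]
pivot [([367, 255, 151], 0.95), ([559, -35, 162], 0.76)]
fin [([502, 488, 0], 0.71), ([407, 219, 167], 0.52), ([588, 12, 175], 0.39)]
bin [([367, 256, -2], 0.78), ([556, -30, 3], 0.74)]
dropper [([443, 62, -2], 0.71), ([558, -34, 8], 0.18)]
timer [([755, -37, 4], 0.88)]
slide_box [([666, 75, -2], 0.63), ([440, 63, -2], 0.32)]
dish [([673, -134, -1], 0.55)]
marker [([435, -121, 2], 0.57)]
wash_bottle [([502, -455, -2], 0.88)]
tube_rack [([506, 490, -1], 0.68), ([443, 59, -2], 0.53)]
pivot [([552, -32, 161], 0.81), ([584, 12, 177], 0.67), ([370, 252, 150], 0.56), ([673, -137, 1], 0.21)]
fin [([583, 14, 174], 0.65), ([413, 219, 165], 0.53)]
bin [([369, 255, 1], 0.69), ([554, -32, 7], 0.62)]
dropper [([440, 58, 4], 0.67), ([559, -34, 5], 0.15)]
timer [([755, -38, 0], 0.91)]
slide_box [([669, 85, 2], 0.77)]
dish [([678, -137, 3], 0.91)]
marker [([438, -122, 2], 0.72)]
wash_bottle [([502, -458, 5], 0.96)]
tube_rack [([507, 490, 2], 0.57)]
```

View pics/top9.png

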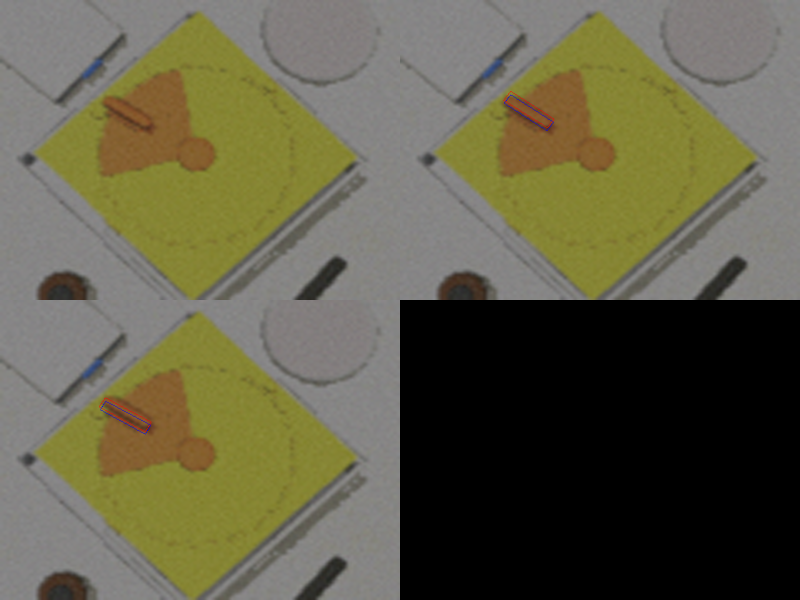

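View pics/scene9.png

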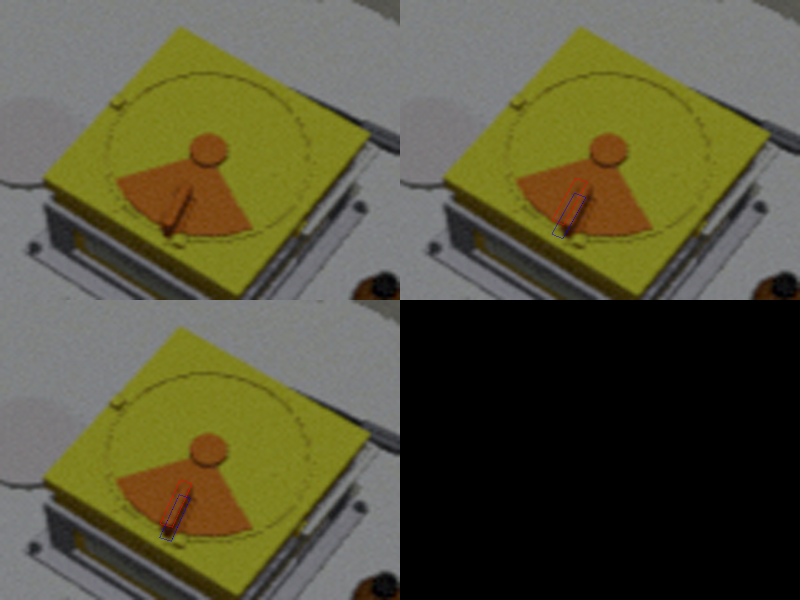

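Run:
```python
from h import *
from rig import capture
import cv2
acc=[capture("scene")["pixels"].astype(float) for _ in range(8)]
im=np.mean(acc,0).astype(np.uint8)[190:250,290:370,::-1]
cv2.imwrite("pics/s10.png",cv2.resize(im,None,fx=10,fy=10,interpolation=2))
```

View pics/s10.png

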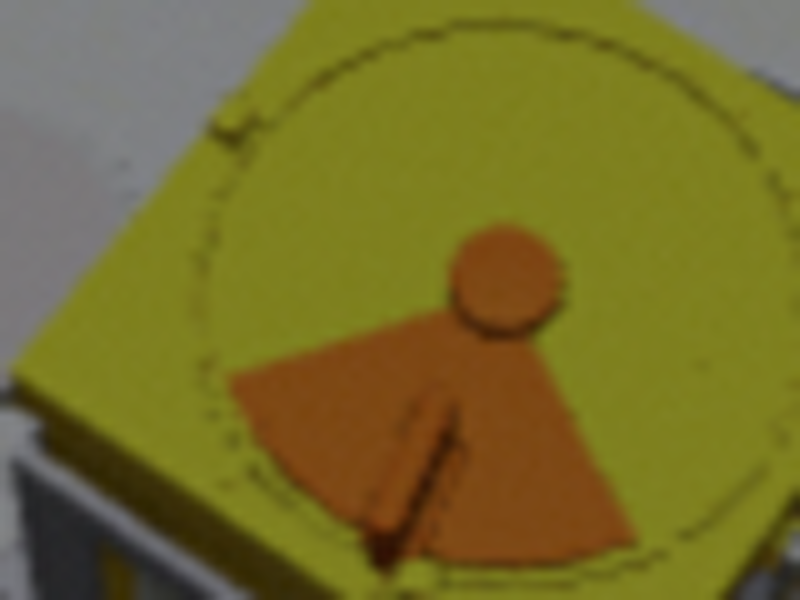

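Run:
```python
from h import *
from rig import capture
S=capture("scene")
b0=ray(S,(278+371/6-.4,168+300/6-.4),169.5)[:2]; b1=ray(S,(290+50.7-.45,190+27.3-.45),169.5)[:2]
print(b0,b1)
def a(px,b):d=ray(S,px,162.5)[:2]-b;return np.degrees(np.arctan2(d[1],d[0])).round(1),np.hypot(*d).round(1)
print(a((278+312/6-.4,168+157/6-.4),b0),a((278+212/6-.4,168+370/6-.4),b0))
print(a((290+22.8-.45,190+37.7-.45),b1),a((290+63.7-.45,190+54.3-.45),b1))
# lid edges now / before ; stop blocks
print(a((290+23.2,190+12.6),b1),a((290+41.8,190+57.5),b1))
```

```text
[555.7377646 -34.3652148] [553.64059681 -35.89689693]
(np.float64(-80.2), np.float64(66.5)) (np.float64(14.5), np.float64(63.8))
(np.float64(11.0), np.float64(65.6)) (np.float64(105.5), np.float64(67.4))
(np.float64(-41.4), np.float64(71.6)) (np.float64(65.9), np.float64(72.6))
```

Run:
```python
from rig import workorder
print(workorder.finish_job())
```

```text
the job is handed in; nothing more can be done
None
```

I pushed the lever on the yellow bin's lid anticlockwise to its last stop with the shut fingertips. Then I backed off, raised the arm clear and handed the job in at about 15.5 s. The hand-in gave no verdict.

- **Stops felt:** the push met clear resistance at a fin angle of about 36° and again at about 55–57°. That 20° gap fits the humps at 1.25 and 1.58 rad. After the second one the lever moved freely for about 2–3°, then met a firm stop.
- **Force:** the highest force I read was about 10 N, against the 35 N limit on the fin. Readings came only at the end of each move, so a brief peak between them would not show.
- **Lever position:** in the last picture the fin lies against the second end-stop block. The shutter had turned about 91° (1.59 rad) from its start, good to roughly 1.5°. Measured from the stop blocks, the joint is at about 1.62 rad, past the last hump. That is only just above the 1.60 limit, so the hump sequence and the firm stop are the stronger evidence.
- **Bin and other things:** the bin looks level and still in its holder. It shifted by about 2–3 mm, close to its 1.5 mm play and the camera error. Everything else on the bench is where it was, to within the networks' error. The network marked a few things wrongly, for example the fin at the tube rack, and I ignored these after checking the picture.

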